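# Put the dressing-table things back in their places on the tray

### The arm

A 7-joint arm with a two-finger parallel gripper is mounted at the origin on the work surface. World frame = base frame: x ahead of the robot, y to its left, z up, the work surface at z = 0. Lengths are in m, angles in rad, forces in N, time in s.
With the tool pointing down it reaches from about 0.425 to 0.875 m from the base axis. Payload 4.7 kg.
Tool frame: the origin (TCP) lies midway between the tips of the shut fingers; the grasp point (between the pads) lies 19 mm behind it; z points along the fingers, y is the line along which they close (so a half turn about z gives the same grasp; the last joint's range is limited). The gripper opens to 87 mm and grips with 3 to 60 N. Pads are 19 mm wide; open, the fingers measure 117 mm over their backs; the gripper's body (75 mm by 190 mm) begins 51 mm behind the grasp point.
Start: joints at [-1.095, 0.321, -0.07, 1.45, 0.023, 1.371, -0.057], TCP at [0.29, 0.582, 0.223] pointing down, gripper open.
Joint ranges: [-2.86, 2.86], [-0.3, 2.09], [-1.38, 1.24], [0.06, 2.45], [-1.56, 4.7], [0.09, 2.05], [-2.69, 2.69]. Speed limits (rad/s): [2.57, 2.57, 3.14, 3.14, 3.14, 3.14, 3.14].

### API

Orientations are given as a rotation vector (axis times angle).
In Python, from bench import ctrl, get_image, calibration gives the robot as it stands.
- The arm moves only by the tool apply_moves, never from a script. Its arguments are lists of equal length, an entry for each row: "dp": the shift along the tool's x, y, z in m, a list of three; "twist": the turn, a rotation vector about the tool's x, y, z in rad, a list of three; "fingers": the closure, from 0 (fully open) to 1 (shut). In form: {"dp": [[dx, dy, dz], ...], "twist": [[ax, ay, az], ...], "fingers": [fingers, ...]}. A call has 1 to 10 rows; each row shifts and turns the commanded pose from where the row before left it, along the tool's axes as they then stand; what a row does not reach is not made up. A row lasts 1/10 s, in which the tool goes at most 50 mm and 8.59 degrees, less where a joint would pass 70% of its speed; a pose out of reach is approached as far as the arm can. A call is refused whole if a number of a shift passes 0.05 or a number of a turn 0.15, either way. A call with a gripper value outside its range is refused whole. The fingers move at their own pace and stop on an object; "newtons" is the grip in N (left out, the last holds). Time passes only in rows, so rows that do not move let the fingers close. It gives the time, the measured TCP pose, the force, the opening and the grip force at its end, in the units of the state.
- ctrl.get_state(): the state, without advancing time (a new reading comes with each control period).
- get_image(name): name is "side" or "top" or "wrist"; returns the picture (420x560x3 uint8, red, green, blue); there is no depth.
- calibration(name): a dict with "fx", "fy", "cx", "cy" (pixels), "eye" and "attitude" of the camera in the world; the wrist camera has in their place "hand_eye" (4x4, takes a point from camera to tool coordinates, whose origin is the TCP and whose axes are the flange's). Camera axes: x right, y up, looking along -z (the intrinsics and any distortion apply to the point x, -y, -z); pixel columns grow to the right and rows downward; lengths in m; the calibration is good to about 2 mm. A picture is of the moment at which its call begins: read the wrist's pose just before it. calibration takes no time and is no camera call.
- ctrl.close_job(): hands the job in; it is judged then, once.
The state is a dict: "time": time; "joint_positions": joint angles; "qd": joint speeds; "joint_torque": joint torques, N m; "position": TCP position; "tool_rot": TCP orientation; "ft_force": force on the tool from outside, world axes, zero at the start; "torque": the same for the moment, N m; "grip_width": opening from 0.0 (shut) to 1.0 (fully open); "grip_force": force on a finger pad.
Only numpy, scipy, OpenCV 4.12 (cv2) and the standard library are available. Lean on these libraries where they do the work, as an engineer would, in place of code of your own. Each camera call takes 0.05 s, during which the arm holds its last target. There are 200 camera calls.

### The job

Tidy the dresser: stand the red-topped lipstick upright in the cup on the red saucer and the blue-topped lipstick upright in the cup on the blue saucer, lay the rose quartz roller along the printed roller shape in the middle of the broad pink pad, and lay the tweezers along the printed shape in the middle of the slim grey pad. The roller and tweezers may point either way round, and the order is yours. Leave the purple nail polish bottle and the green glass bud vase standing where they are.

Things in the scene. Friction and masses are not known exactly. Their poses are not given: they have to be found in the camera images.
- red_lipstick_center (a point): Centre (half-way up) of a standing chrome lipstick tube, a cylinder 22 mm in diameter and 70 mm high, with a red band round its middle and a red top. About 35 g. Its z axis points from its foot to its red top; it starts upright on the dresser top.
- blue_lipstick_center (a point): Centre (half-way up) of a standing chrome lipstick tube, a cylinder 22 mm in diameter and 70 mm high, with a blue band round its middle and a blue top. About 35 g. Its z axis points from its foot to its blue top; it starts upright on the dresser top.
- roller_center (a point): Middle of the handle of a rose quartz face roller lying on the dresser top: 132 mm long along its x axis, handle a pink round bar 12 mm thick and 86 mm long, a large pink stone (42 mm wide across, 22 mm thick) at the +x end and a small one (24 mm wide, 16 mm thick) at the -x end. The point lies 10 mm above the surface it rests on, at the middle of the handle's thickness. Rigid, about 70 g.
- tweezers_center (a point): Centre of a pair of stainless steel tweezers lying on the dresser top: 100 mm long along its x axis, 9 mm high, about 15 mm wide across y over the middle 32 mm (flat parallel sides) and narrowing towards both ends. The point lies 4.5 mm above the surface it rests on. Rigid (does not squeeze shut), about 25 g.
- red_cup_floor (a point): Centre of the inner floor of the red cup: a straight white porcelain cup, 48 mm outer and 40 mm inner diameter, 29 mm deep inside, on a red glazed saucer 68 mm across and 4 mm thick, red inside on the floor. It is fixed on a black lacquered tray (280 x 380 mm, floor 6 mm above the dresser top, rim 12 mm above it). The cup floor lies 15 mm above the dresser top, the rim 44 mm. z is up.
- blue_cup_floor (a point): Centre of the inner floor of the blue cup: a straight white porcelain cup, 48 mm outer and 40 mm inner diameter, 29 mm deep inside, on a blue glazed saucer 68 mm across and 4 mm thick, blue inside on the floor. It is fixed on a black lacquered tray (280 x 380 mm, floor 6 mm above the dresser top, rim 12 mm above it). The cup floor lies 15 mm above the dresser top, the rim 44 mm. z is up.
- roller_pad_top (a point): Centre of the top face of the broad pink felt pad, 160 mm (its x) by 64 mm (its y), 4 mm thick, fixed on the black tray, with a pale roller silhouette along its middle. Its top is 10 mm above the dresser top. x runs along its length.
- tweezers_pad_top (a point): Centre of the top face of the slim grey felt pad, 125 mm (its x) by 36 mm (its y), 4 mm thick, fixed on the black tray, with a pale tweezers silhouette along its middle. Its top is 10 mm above the dresser top. x runs along its length.
- polish_center (a point): Centre (half-way up) of a purple nail polish bottle with a black cap, 28 mm in diameter and 50 mm high, standing loose among the things to be tidied. To be left standing in place.
- vase_center (a point): Centre (half-way up) of a small green glass bud vase, 62 mm in diameter and 115 mm high, standing loose towards the far edge of the dresser. To be left standing in place.
Things that resemble listed ones, but are neither listed nor needed, are in the scene too. What is meant by the part that bears roller_center is not brown, and is the larger of those in its own colour.

How it is judged:
At the end, for the whole second after the job is handed in: Each lipstick stands (within 0.15 rad) on the floor of its cup; roller within 15 mm of the pink pad's centre, tweezers within 13 mm of the grey pad's, each lying on it within 0.21 rad of its length, either way round; all slower than 0.02 m/s (horizontal distance between red_lipstick_center and red_cup_floor below 0.013 m and z of red_lipstick_center in the frame of red_cup_floor between 0.03 and 0.04 m and angle between each of red_lipstick_center, blue_lipstick_center's own z axis and vertical below 0.15 rad and linear speed of each of red_lipstick, blue_lipstick, roller, tweezers below 0.02 m/s and horizontal distance between blue_lipstick_center and blue_cup_floor below 0.013 m and z of blue_lipstick_center in the frame of blue_cup_floor between 0.03 and 0.04 m and horizontal distance between roller_center and roller_pad_top below 0.015 m and angle between the x axis of roller_center and the x axis of roller_pad_top, either way round below 0.21 rad and z of roller_center in the frame of roller_pad_top between 0.004 and 0.016 m and horizontal distance between tweezers_center and tweezers_pad_top below 0.013 m and angle between the x axis of tweezers_center and the x axis of tweezers_pad_top, either way round below 0.21 rad and z of tweezers_center in the frame of tweezers_pad_top between 0.001 and 0.009 m); the robot touches nothing.
It fails at once if the nail polish bottle is shoved more than 30 mm or knocked over (distance of polish_center from where it was at the start of the episode above 0.03 m or angle between polish_center's own z axis and vertical above 0.4 rad).
It fails at once if the bud vase is shoved more than 30 mm or knocked over (distance of vase_center from where it was at the start of the episode above 0.03 m or angle between vase_center's own z axis and vertical above 0.4 rad).
It also fails if it takes over 106 s, if anything falls off the work surface, if the arm or the gripper's body presses on something with over 40 N, if the wrist force passes 120 N, or if a joint passes its speed limit or range.

## Working session

There is one attempt and no reset: what is moved stays moved. The work goes in short steps, Python scripts to look and compute and a tool call to move; the robot and the scene stay as the last step left them, time stands still between calls to the robot, and variables do not carry over. Pictures are saved under pics/ and viewed, at most 14 in all, crops included, and the job is handed in when it is done.

Besides the shell and the picture viewer there is one more tool, called after "Call:" by a JSON object that holds its "name" and its "arguments", one argument or row to a line. apply_moves: Moves the arm, as the interface text tells. Its arguments: {"type":"object","properties":{"dp":{"type":"array"},"twist":{"type":"array"},"fingers":{"type":"array"},"newtons":{"type":"number"}},"required":["dp","twist","fingers"]}

```bash
mkdir -p pics; ls; python3 - <<'E'
from bench import ctrl, get_image, calibration
import cv2
print(ctrl.get_state())
for n in ("top","side","wrist"):
    print(n,calibration(n))
    cv2.imwrite(f"pics/{n}0.png",cv2.cvtColor(get_image(n),cv2.COLOR_RGB2BGR))
E
```

```text
pics
{'time': 0.0, 'joint_positions': array([-1.09489726,  0.32179891, -0.07010807,  1.45170183,  0.02265477,
        1.37079233, -0.05687449]), 'qd': array([ 0.00069931, -0.00057551,  0.00026547,  0.00121824, -0.00052906,
        0.00127002, -0.00060263]), 'joint_torque': array([-1.49825128e-04, -4.91297185e+01, -4.03919024e-01, -3.12520730e+01,
       -6.38848683e-02,  4.39469505e-02,  1.77060856e-04]), 'position': array([0.28941197, 0.58138405, 0.22146389]), 'tool_rot': array([-7.18758879e-01, -3.05796215e+00,  2.96933834e-03]), 'ft_force': array([0.29050292, 0.22865749, 0.09039325]), 'torque': array([ 0.04380648, -0.01446303, -0.00414062]), 'grip_force': 0.0, 'grip_width': 0.9967350813293473}
top {'fx': 508.78597657278897, 'fy': 508.78597657278897, 'cx': 281.1762062078896, 'cy': 207.44915903021803, 'eye': array([ 0.43460379, -0.00268818,  1.44455142]), 'attitude': array([ 0.10255854, -0.12810489, -1.58959541])}
side {'fx': 482.85287614840576, 'fy': 482.85287614840576, 'cx': 288.2100725871141, 'cy': 208.5648097176885, 'eye': array([ 0.30025996, -0.71970221,  0.72999253]), 'attitude': array([ 0.86225377, -0.18404087, -0.38893875])}
wrist {'fx': 371.17784329102756, 'fy': 371.17784329102756, 'cx': 289.71832090967774, 'cy': 212.47060579005787, 'hand_eye': array([[ 2.93962397e-04,  9.69619655e-01,  2.44617329e-01,
         6.53504074e-02],
       [ 9.99998822e-01,  8.34081608e-05, -1.53233724e-03,
         6.28345804e-04],
       [-1.50618739e-03,  2.44617492e-01, -9.69618489e-01,
        -1.63236853e-01],
       [ 0.00000000e+00,  0.00000000e+00,  0.00000000e+00,
         1.00000000e+00]])}
```

View pics/top0.png

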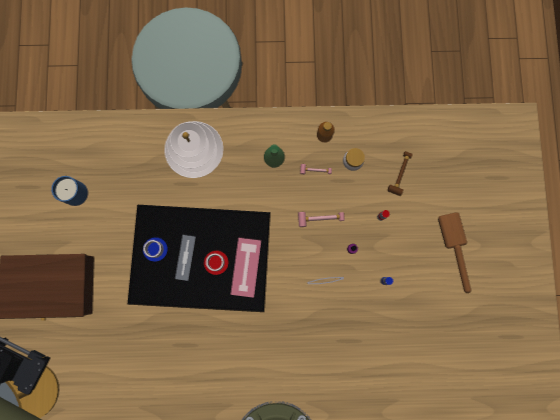

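View pics/side0.png

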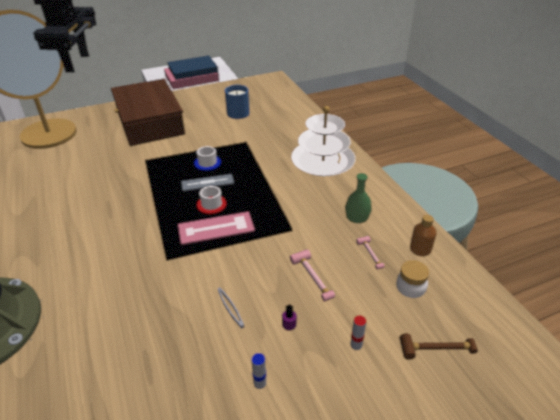

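The top view shows the tray at about (200,258), with the blue cup at (155,249), red cup at (216,262), grey pad at (185,257) and pink pad at (246,267). The other objects are the red lipstick (384,215), blue lipstick (387,281), tweezers (325,281), polish (352,249) and vase (274,155). There are three possible rollers: pink at (321,217), a smaller pink one at (316,169), and brown at (401,174). The pink one at (321,217) fits because it isn't brown and is the larger of the two pinks. I'll confirm that in an enlarged crop.

```bash
cat > h.py <<'E'
from bench import ctrl, get_image, calibration
import cv2, numpy as np
from scipy.spatial.transform import Rotation as R
def cam(name, st=None):
    c=calibration(name)
    if name!="wrist": return c,np.array(c["eye"]),R.from_rotvec(c["attitude"]).as_matrix()
    H=c["hand_eye"]; Rt=R.from_rotvec(st["tool_rot"]).as_matrix()
    return c,Rt@H[:3,3]+st["position"],Rt@H[:3,:3]
def toworld(name,uv,z,st=None):
    c,e,A=cam(name,st); uv=np.atleast_2d(np.asarray(uv,float)); z=np.broadcast_to(z,len(uv))
    d=np.c_[(uv[:,0]-c["cx"])/c["fx"],-(uv[:,1]-c["cy"])/c["fy"],-np.ones(len(uv))]@A.T
    return e+d*((z-e[2])/d[:,2])[:,None]
def topix(name,P,st=None):
    c,e,A=cam(name,st); q=(np.atleast_2d(P)-e)@A
    return np.c_[c["cx"]+c["fx"]*q[:,0]/-q[:,2], c["cy"]-c["fy"]*q[:,1]/-q[:,2]]
def shot(name,f):
    im=get_image(name); cv2.imwrite(f"pics/{f}.png",cv2.cvtColor(im,cv2.COLOR_RGB2BGR)); return im
E
python3 - <<'E'
from h import *
im=cv2.imread("pics/top0.png"); 
cv2.imwrite("pics/c1.png",cv2.resize(im[135:315,285:415],None,fx=3.2,fy=3.2,interpolation=cv2.INTER_CUBIC))
hsv=cv2.cvtColor(im,cv2.COLOR_BGR2HSV)
pts={"red_lip_top":((384,214),.07),"blue_lip_top":((388,280.5),.07),"roller_big":((302.5,218.5),.01),"roller_small":((342,216),.01),
"tw":((325,281),.005),"polish_top":((352,248.5),.05),"vase_top":((274,149),.115),"redcup_rim":((216,262),.044),"bluecup_rim":((155,249.5),.044),
"padA":((249.5,239),.01),"padB":((242,296),.01),"padg":((185.5,258),.01),"decoy":((316,169),.01),"jar":((355,157),.04),"amber":((326,130),.06)}
for k,(p,z) in pts.items(): print(k,toworld("top",p,z)[0].round(3))
# pads by colour
for nm,m,z in (("pink",(hsv[...,0]>160)&(hsv[...,1]>60)&(hsv[...,2]>130),.01),("blue",(hsv[...,0]>110)&(hsv[...,0]<130)&(hsv[...,1]>150)&(hsv[...,2]>60),.01)):
    n,l,s,c=cv2.connectedComponentsWithStats(m.astype(np.uint8))
    for i in range(1,n):
        if s[i,4]>15:
            y,x=np.nonzero(l==i); r=cv2.minAreaRect(np.c_[x,y].astype(np.float32))
            print(nm,s[i],c[i].round(1),toworld("top",c[i],z)[0].round(3),np.round(r[0],1),np.round(r[1],1),round(r[2],1))
E
```

```text
red_lip_top [ 0.613 -0.308  0.07 ]
blue_lip_top [ 0.433 -0.309  0.07 ]
roller_big [ 0.613 -0.088  0.01 ]
roller_small [ 0.618 -0.201  0.01 ]
tw [ 0.436 -0.147  0.005]
polish_top [ 0.522 -0.219  0.05 ]
vase_top [ 0.79  -0.011  0.115]
redcup_rim [0.494 0.154 0.044]
bluecup_rim [0.532 0.32  0.044]
padA [0.558 0.063 0.01 ]
padB [0.4   0.086 0.01 ]
padg [0.508 0.243 0.01 ]
decoy [ 0.756 -0.131  0.01 ]
jar [ 0.782 -0.241  0.04 ]
amber [ 0.856 -0.159  0.06 ]
pink [301 164   4   9  36] [302.5 168. ] [ 0.76  -0.093  0.01 ] [302.5 168. ] [8. 3.] 90.0
pink [383 210   6   7  27] [385.  213.1] [ 0.623 -0.324  0.01 ] [384.8 213. ] [5.3 5.3] 56.3
pink [299 212   7  14  84] [301.7 218.6] [ 0.613 -0.086  0.01 ] [302.  218.5] [13.  6.] 90.0
pink [339 213   5   7  28] [341.5 215.9] [ 0.618 -0.2    0.01 ] [341. 216.] [6. 4.] 90.0
pink [309 217   8   3  16] [312.2 218. ] [ 0.614 -0.116  0.01 ] [312.5 218. ] [7. 2.] 0.0
pink [322 216   8   3  16] [326.5 216.8] [ 0.616 -0.157  0.01 ] [325.5 217. ] [2. 7.] 90.0
pink [231 238  30  59 978] [245.6 268.5] [0.475 0.075 0.01 ] [245.7 267.2] [22.4 57.2] 7.6
pink [205 251  23  24 133] [218.  263.1] [0.492 0.152 0.01 ] [216.  262.5] [23. 22.] 90.0
pink [209 256  12  13 109] [214.8 261.6] [0.496 0.161 0.01 ] [214.8 261.8] [11.1 11.6] 56.3
blue [143 237  25  25 175] [158.  249.7] [0.533 0.32  0.01 ] [154.8 248.8] [23.3 24. ] 45.0
blue [148 243  11  13 108] [153.  248.5] [0.537 0.334 0.01 ] [153. 249.] [12. 10.] 90.0
blue [386 277   7   7  38] [388.7 280.3] [ 0.434 -0.325  0.01 ] [389. 280.] [6. 6.] 0.0
```

View pics/c1.png

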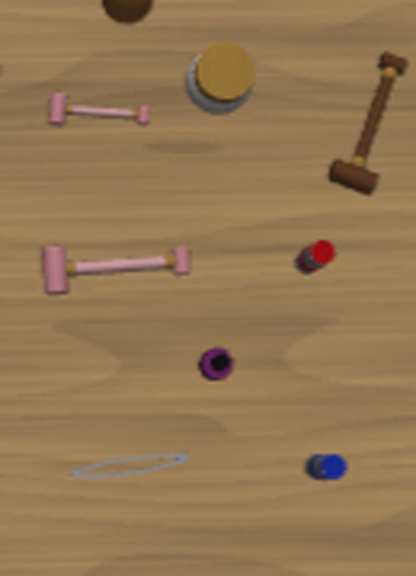

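The crop confirms it: the roller at (321,217) is pink and clearly larger than the pink one at (316,169). The third, at (401,174), is brown. Next I'll set off towards the tray and turn the tool square on the way.

Call:
{"name": "apply_moves", "arguments": {
  "dp": [
    [0,0,-0.01],
    [0,0,-0.01],
    [0,0,-0.01],
    [0,0,-0.01],
    [0,0,-0.01],
    [0,0,-0.01],
    [0,0,-0.01],
    [0,0,-0.01],
    [0,0,0],
    [0,0,0]
  ],
  "twist": [
    [0,0,0.138],
    [0,0,0.138],
    [0,0,0.138],
    [0,0,0.138],
    [0,0,0.138],
    [0,0,0.138],
    [0,0,0.138],
    [0,0,0.138],
    [0,0,0],
    [0,0,0]
  ],
  "fingers": [0,0,0,0,0,0,0,0,0,0]
}}

```text
time: 1.15
position: [0.2895, 0.5819, 0.3021]
tool_rot: [2.212, 2.231, -0.001]
ft_force: [0.2, 0.7, 0.5]
grip_width: 0.997
grip_force: 0.0
```

Call:
{"name": "apply_moves", "arguments": {
  "dp": [
    [-0.04,0.025,0],
    [-0.04,0.025,0],
    [-0.04,0.025,0],
    [-0.04,0.025,0],
    [-0.04,0.025,0],
    [-0.04,0.025,0],
    [-0.04,0.025,0],
    [-0.04,0.025,0],
    [0,0,0],
    [0,0,0]
  ],
  "twist": [
    [0,0,0],
    [0,0,0],
    [0,0,0],
    [0,0,0],
    [0,0,0],
    [0,0,0],
    [0,0,0],
    [0,0,0],
    [0,0,0],
    [0,0,0]
  ],
  "fingers": [0,0,0,0,0,0,0,0,0,0]
}}

```text
time: 2.15
position: [0.4916, 0.2614, 0.3019]
tool_rot: [-2.217, -2.225, 0.001]
ft_force: [-0.7, 0.5, 0.1]
grip_width: 1.001
grip_force: 0.0
```

```bash
python3 - <<'E'
from h import *
s=ctrl.get_state(); print(s["time"],s["position"].round(4),R.from_rotvec(s["tool_rot"]).as_matrix().round(3).tolist(),s["joint_positions"].round(2))
np.savez("sA.npz",**{k:s[k] for k in("position","tool_rot")}); shot("wrist","wA")
E
```

```text
2.15 [0.4916 0.2614 0.3019] [[-0.004, 1.0, -0.001], [1.0, 0.004, -0.0], [-0.0, -0.001, -1.0]] [-0.82  0.09  0.31  1.57 -0.03  1.48 -0.51]
```

View pics/wA.png

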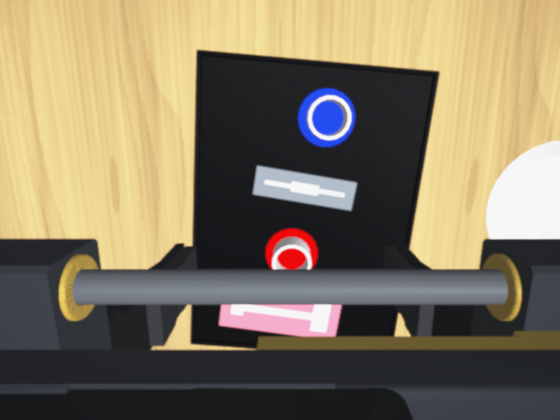

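The wrist view of the tray shows the blue cup at (328,117) and the grey pad at (304,188). The red cup at (292,258) and the pink pad at (280,318) are partly hidden by the gripper. I'll compute positions from this image.

```bash
python3 - <<'E'
from h import *
st=dict(np.load("sA.npz")); im=cv2.imread("pics/wA.png"); hsv=cv2.cvtColor(im,cv2.COLOR_BGR2HSV).astype(int); h,s,v=[hsv[...,i] for i in range(3)]
def blob(m,lo,hi,z,nm,name="wrist"):
    k=np.zeros(m.shape,bool);k[lo[1]:hi[1],lo[0]:hi[0]]=1; m=m&k
    y,x=np.nonzero(m); W=toworld(name,np.c_[x,y],z,st if name=="wrist" else None)[:,:2]
    r=cv2.minAreaRect((W*1000).astype(np.float32)); print(nm,len(x),"rect c",np.round(r[0],1),np.round(r[1],1),round(r[2],1))
    return W
blob((h>105)&(h<130)&(s>150),(290,80),(365,155),.01,"blue saucer")
blob((v>120)&(s<90),(240,160),(365,215),.01,"grey pad")
blob(((h>165)|(h<8))&(s>150),(255,220),(325,268),.01,"red saucer part")
W=blob((s>30)&(h>150)&(v>150),(210,305),(345,335),.01,"pink part")
print(toworld("wrist",[(328,117)],.044,st),toworld("wrist",[(304,188)],.01,st))
im=cv2.imread("pics/top0.png"); hsv=cv2.cvtColor(im,cv2.COLOR_BGR2HSV).astype(int); h,s,v=[hsv[...,i] for i in range(3)]
blob((v>70),(174,232),(198,284),.01,"grey pad top","top")
blob((v>100)&(h>100),(228,232),(265,300),.01,"pink pad top","top")
blob(((h>165)|(h<8))&(s>150)&(v>80),(200,248),(231,277),.01,"red saucer top","top")
blob((h>105)&(h<130)&(s>150)&(v>60),(140,234),(171,264),.01,"blue saucer top","top")
E
```

```text
blue saucer 1954 rect c [536.  330.2] [69.2 69.1] 0.5
grey pad 2974 rect c [511.3 245.2] [ 36.9 126.1] 80.5
red saucer part 1227 rect c [495.2 167.3] [70.4 54.7] 0.2
pink part 2164 rect c [480.1  63.2] [166.   43.9] 0.2
[[0.53484774 0.33061051 0.044     ]] [[0.51089754 0.24522067 0.01      ]]
grey pad top 596 rect c [510.5 244.6] [ 37.3 124.3] 80.6
pink pad top 1208 rect c [479.8  75. ] [ 65.3 159.6] 81.7
red saucer top 322 rect c [494.1 159.1] [64.4 64.3] 89.6
blue saucer top 283 rect c [536.3 329. ] [66.5 66.2] 44.8
```

Call:
{"name": "apply_moves", "arguments": {
  "dp": [
    [-0.045,0,0],
    [-0.045,0,0],
    [-0.045,0,0],
    [-0.045,0,0],
    [-0.045,0,0],
    [-0.045,0,0],
    [-0.045,0,0],
    [-0.045,0,0],
    [0,0,0],
    [0,0,0]
  ],
  "twist": [
    [0,0,0],
    [0,0,0],
    [0,0,0],
    [0,0,0],
    [0,0,0],
    [0,0,0],
    [0,0,0],
    [0,0,0],
    [0,0,0],
    [0,0,0]
  ],
  "fingers": [0,0,0,0,0,0,0,0,0,0]
}}

```text
time: 3.2
position: [0.4931, -0.0962, 0.3023]
tool_rot: [-2.214, -2.228, -0.001]
ft_force: [-0.6, 0.1, -0.1]
grip_width: 1.001
grip_force: 0.0
```

```bash
python3 - <<'E'
from h import *
s=ctrl.get_state(); print(s["time"],s["position"].round(4),R.from_rotvec(s["tool_rot"]).as_matrix().round(3).tolist(),s["joint_positions"].round(2))
np.savez("sB.npz",**{k:s[k] for k in("position","tool_rot")}); shot("wrist","wB")
E
```

```text
3.2 [ 0.4931 -0.0962  0.3023] [[-0.006, 1.0, -0.0], [1.0, 0.006, 0.001], [0.001, -0.0, -1.0]] [-0.52 -0.05  0.64  1.7   0.03  1.48  0.12]
```

View pics/wB.png

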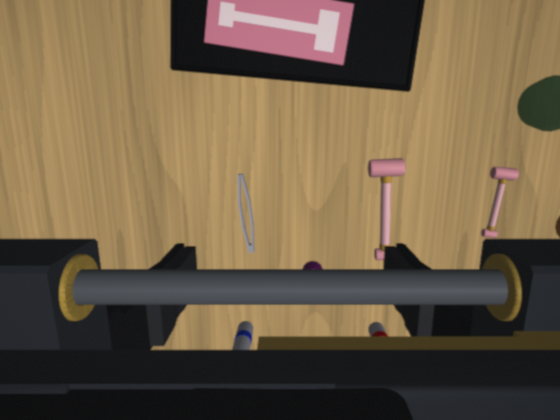

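This view shows the tweezers running from (241,174) to (252,249). The roller's big stone is at (387,168), its handle is around (386,213) and its small stone is at (380,254). The lipstick bands are at (244,330) and (378,330).

```bash
python3 - <<'E'
from h import *
st=dict(np.load("sB.npz")); im=cv2.imread("pics/wB.png"); hsv=cv2.cvtColor(im,cv2.COLOR_BGR2HSV).astype(int); h,s,v=[hsv[...,i] for i in range(3)]
pk=(h>155)&(s>45)&(v>110)
for nm,(x0,y0,x1,y1) in dict(big=(360,150,412,185),handle=(375,183,398,246),small=(370,246,392,262)).items():
    m=np.zeros_like(pk); m[y0:y1,x0:x1]=pk[y0:y1,x0:x1]; y,x=np.nonzero(m)
    W=toworld("wrist",np.c_[x,y],.011,st)[:,:2]*1000; r=cv2.minAreaRect(W.astype(np.float32)); print(nm,len(x),np.round(r[0],1),np.round(r[1],1),round(r[2],1),W.min(0).round(),W.max(0).round())
print("tw ends",toworld("wrist",[(241,174),(252,249)],.005,st).round(4), "stack top", toworld("top",[(309,282.5),(343,278.5)],.005).round(4))
im=cv2.imread("pics/top0.png"); hsv=cv2.cvtColor(im,cv2.COLOR_BGR2HSV).astype(int); h,s,v=[hsv[...,i] for i in range(3)]
# tops / lipstick caps
for nm,m,z,(x0,y0,x1,y1) in (("red",((h>170)|(h<6))&(s>170)&(v>90),.07,(375,200,395,225)),("blue",(h>105)&(h<130)&(s>170)&(v>90),.07,(375,270,398,292))):
    k=np.zeros(h.shape,bool);k[y0:y1,x0:x1]=m[y0:y1,x0:x1]; y,x=np.nonzero(k); print(nm,len(x),x.min(),x.max(),y.min(),y.max(),toworld("top",(x.mean(),y.mean()),z).round(4))
E
```

```text
big 531 [614.3 -91.1] [41.8 30.6] 3.1 [ 593. -106.] [635. -75.]
handle 436 [ 616.2 -144.7] [ 8.8 77.4] 3.8 [ 610. -183.] [ 622. -106.]
small 72 [ 612.5 -197.6] [10.6 12.4] 0.3 [ 607. -204.] [ 618. -191.]
tw ends [[ 0.4341 -0.0958  0.005 ]
 [ 0.446  -0.1945  0.005 ]] stack top [[ 0.4325 -0.1016  0.005 ]
 [ 0.4415 -0.1974  0.005 ]]
red 41 382 388 210 216 [[ 0.6155 -0.3117  0.07  ]]
blue 34 386 392 277 283 [[ 0.4336 -0.3112  0.07  ]]
```

Everything fits the given sizes: roller (0.616,-0.1445), yaw 92.5°; tweezers (0.4385,-0.1475), yaw 96°; pink pad (0.480,0.075), -8.3°; grey pad (0.511,0.245), -9.5°; red cup (0.494,0.160); blue cup (0.536,0.3295). I'll take the red lipstick first, at (0.616,-0.3125).

Call:
{"name": "apply_moves", "arguments": {
  "dp": [
    [-0.036,0.02,0],
    [-0.036,0.02,0],
    [-0.036,0.02,0],
    [-0.036,0.02,0],
    [-0.036,0.02,0],
    [-0.036,0.02,0],
    [0,0,0.045],
    [0,0,0.045],
    [0,0,0.045],
    [0,0,0.025]
  ],
  "twist": [
    [0,0,0],
    [0,0,0],
    [0,0,0],
    [0,0,0],
    [0,0,0],
    [0,0,0],
    [0,0,0],
    [0,0,0],
    [0,0,0],
    [0,0,0]
  ],
  "fingers": [0,0,0,0,0,0,0,0,0,0]
}}

```text
time: 4.25
position: [0.6139, -0.3073, 0.1367]
tool_rot: [-2.205, -2.227, 0.001]
ft_force: [-0.9, 0.3, -0.6]
grip_width: 1.0
grip_force: 0.0
```

```bash
python3 - <<'E'
from h import *
s=ctrl.get_state(); print(s["time"],s["position"].round(4)); st=s
im=shot("wrist","wC"); shot("side","sC")
hsv=cv2.cvtColor(im,cv2.COLOR_RGB2HSV).astype(int); h,sa,v=[hsv[...,i] for i in range(3)]
m=((h>170)|(h<6))&(sa>150)&(v>60); n,l,q,c=cv2.connectedComponentsWithStats(m.astype(np.uint8))
for i in range(1,n):
    if q[i,4]>80: print(q[i],c[i].round(1),toworld("wrist",c[i],.07,st).round(4),toworld("wrist",c[i],.035,st).round(4))
print("expected top px",topix("wrist",[(.616,-.3125,.07)],st).round(0))
E
```

```text
4.25 [ 0.6139 -0.3073  0.1367]
[275 219  32  30 747] [290.3 233.2] [[ 0.6154 -0.312   0.07  ]] [[ 0.6154 -0.3227  0.035 ]]
expected top px [[291. 234.]]
```

View pics/wC.png

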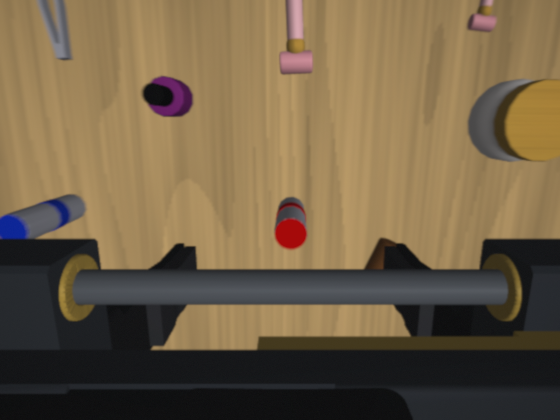

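The red cap is at pixel (291,233), which gives (0.6155,-0.312) and matches the top view. The polish bottle at (170,95) is well clear. Going down.

Call:
{"name": "apply_moves", "arguments": {
  "dp": [
    [-0.004,0.001,0.035],
    [0,0,0.035],
    [0,0,0.03],
    [0,0,0],
    [0,0,0]
  ],
  "twist": [
    [0,0,0],
    [0,0,0],
    [0,0,0],
    [0,0,0],
    [0,0,0]
  ],
  "fingers": [0,0,0,0,0]
}}

```text
time: 4.85
position: [0.6167, -0.3155, 0.044]
tool_rot: [2.213, 2.229, 0.002]
ft_force: [-0.3, -0.2, 0.5]
grip_width: 0.999
grip_force: 0.0
```

Call:
{"name": "apply_moves", "arguments": {
  "dp": [
    [0.003,0,0.009],
    [0,0,0],
    [0,0,0],
    [0,0,0],
    [0,0,0],
    [0,0,0],
    [0,0,0],
    [0,0,0]
  ],
  "twist": [
    [0,0,0],
    [0,0,0],
    [0,0,0],
    [0,0,0],
    [0,0,0],
    [0,0,0],
    [0,0,0],
    [0,0,0]
  ],
  "fingers": [0,0,0.9,0.9,0.9,0.9,0.9,0.9],
  "newtons": 20
}}

```text
time: 5.65
position: [0.6151, -0.3135, 0.0336]
tool_rot: [2.216, 2.227, 0.0]
ft_force: [0.3, -1.3, 0.8]
grip_width: 0.54
grip_force: 0.0
```

Call:
{"name": "apply_moves", "arguments": {
  "dp": [
    [0,0,0],
    [0,0,0],
    [0,0,0],
    [0,0,0],
    [0,0,0],
    [0,0,0]
  ],
  "twist": [
    [0,0,0],
    [0,0,0],
    [0,0,0],
    [0,0,0],
    [0,0,0],
    [0,0,0]
  ],
  "fingers": [0.9,0.9,0.9,0.9,0.9,0.9]
}}

```text
time: 6.25
position: [0.6152, -0.3134, 0.0336]
tool_rot: [2.216, 2.227, 0.0]
ft_force: [-0.6, -0.1, 0.4]
grip_width: 0.246
grip_force: 20.0
```

Call:
{"name": "apply_moves", "arguments": {
  "dp": [
    [0,0,-0.03],
    [0,0,-0.045],
    [0,0,-0.045],
    [0.0395,-0.0099,0],
    [0.0395,-0.0099,0],
    [0.0395,-0.0099,0],
    [0.0395,-0.0099,0],
    [0.0395,-0.0099,0],
    [0.0395,-0.0099,0],
    [0.0395,-0.0099,0]
  ],
  "twist": [
    [0,0,0],
    [0,0,0],
    [0,0,0],
    [0,0,0],
    [0,0,0],
    [0,0,0],
    [0,0,0],
    [0,0,0],
    [0,0,0],
    [0,0,0]
  ],
  "fingers": [0.9,0.9,0.9,0.9,0.9,0.9,0.9,0.9,0.9,0.9]
}}

```text
time: 7.25
position: [0.5438, -0.0358, 0.1537]
tool_rot: [2.216, 2.227, 0.001]
ft_force: [1.2, 0.8, 0.4]
grip_width: 0.245
grip_force: 20.0
```

Call:
{"name": "apply_moves", "arguments": {
  "dp": [
    [0.0395,-0.0099,0],
    [0.0395,-0.0099,0],
    [0.0395,-0.0099,0],
    [0.0395,-0.0099,0],
    [0.0395,-0.0099,0],
    [0,0,0],
    [0,0,0],
    [0,0,0]
  ],
  "twist": [
    [0,0,0],
    [0,0,0],
    [0,0,0],
    [0,0,0],
    [0,0,0],
    [0,0,0],
    [0,0,0],
    [0,0,0]
  ],
  "fingers": [0.9,0.9,0.9,0.9,0.9,0.9,0.9,0.9]
}}

```text
time: 8.05
position: [0.4943, 0.1586, 0.1536]
tool_rot: [2.217, 2.225, -0.0]
ft_force: [0.3, -0.2, -0.3]
grip_width: 0.245
grip_force: 20.0
```

```bash
python3 - <<'E'
from h import *
s=ctrl.get_state(); print(s["time"],s["position"].round(4),s["grip_width"],s["grip_force"],R.from_rotvec(s["tool_rot"]).as_matrix()[:,:2].round(3).tolist()); 
w=shot("wrist","wD"); t=shot("top","tD"); sd=shot("side","sD")
out=np.hstack([cv2.resize(w[150:350,200:400],(390,390)),cv2.resize(sd[120:250,140:270],(390,390))])
cv2.imwrite("pics/cD.png",out[...,::-1])
E
```

```text
8.05 [0.4943 0.1586 0.1536] 0.24504219417279552 19.987191762775183 [[-0.003, 1.0], [1.0, 0.003], [-0.0, 0.0]]
```

View pics/cD.png

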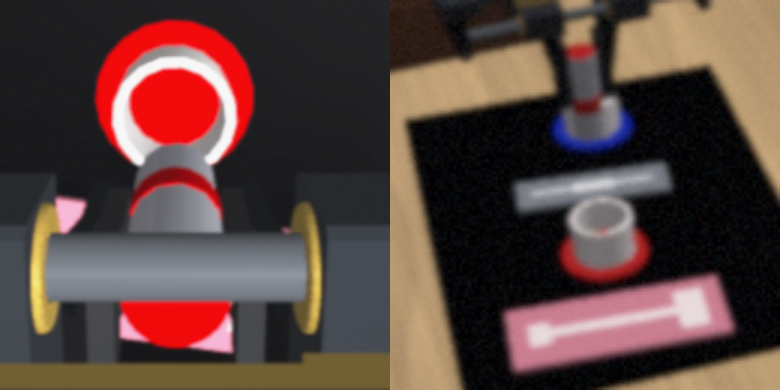

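The lipstick hangs straight, and the red cup lines up in column, with rim centre at about crop (175,110). Lowering it in and releasing.

Call:
{"name": "apply_moves", "arguments": {
  "dp": [
    [0,0,0.03],
    [0,0,0.03],
    [0,0,0.025],
    [0,0,0.01],
    [0,0,0.008],
    [0,0,0],
    [0,0,0],
    [0,0,0]
  ],
  "twist": [
    [0,0,0],
    [0,0,0],
    [0,0,0],
    [0,0,0],
    [0,0,0],
    [0,0,0],
    [0,0,0],
    [0,0,0]
  ],
  "fingers": [0.9,0.9,0.9,0.9,0.9,0.9,0.9,0.9]
}}

```text
time: 9.0
position: [0.4949, 0.1603, 0.0517]
tool_rot: [2.216, 2.227, 0.003]
ft_force: [-0.5, -0.4, 0.6]
grip_width: 0.246
grip_force: 20.0
```

Call:
{"name": "apply_moves", "arguments": {
  "dp": [
    [0,0,0.002],
    [0,0,0],
    [0,0,0],
    [0,0,0],
    [0,0,0],
    [0,0,0],
    [0,0,-0.02],
    [0,0,-0.035],
    [0,0,-0.045],
    [0,0,0]
  ],
  "twist": [
    [0,0,0],
    [0,0,0],
    [0,0,0],
    [0,0,0],
    [0,0,0],
    [0,0,0],
    [0,0,0],
    [0,0,0],
    [0,0,0],
    [0,0,0]
  ],
  "fingers": [0.9,0.4,0.4,0.4,0.4,0.4,0.4,0.4,0.4,0.4]
}}

```text
time: 10.0
position: [0.498, 0.1612, 0.1545]
tool_rot: [2.214, 2.225, 0.017]
ft_force: [0.3, 0.1, 0.6]
grip_width: 0.604
grip_force: 0.0
```

```bash
python3 - <<'E'
from h import *
s=ctrl.get_state(); st=s; print(s["time"],s["position"].round(4),s["grip_width"],R.from_rotvec(s["tool_rot"]).as_matrix()[:,:2].round(3).tolist()); 
im=shot("top","tE"); sd=shot("side","sE")
hsv=cv2.cvtColor(sd,cv2.COLOR_RGB2HSV).astype(int); h,sa,v=[hsv[...,i] for i in range(3)]
m=((h>170)|(h<6))&(sa>150)&(v>60); m[:,:185]=0;m[:120]=0;m[220:]=0;m[:,240:]=0
n,l,q,c=cv2.connectedComponentsWithStats(m.astype(np.uint8))
for i in range(1,n):
    if q[i,4]>6: print(q[i],c[i].round(1))
print("expected cap (z=.085 top, .08), foot",topix("side",[(.494,.160,.085),(.494,.160,.05),(.494,.160,.015)]).round(1))
E
```

```text
10.0 [0.498  0.1612 0.1545] 0.6039572312922512 [[-0.005, 1.0], [1.0, 0.005], [0.005, 0.009]]
[203 173  10   7  51] [207.5 175.7]
[207 192   7   3  19] [209.8 193. ]
[196 197  31  17 188] [211.5 207.2]
expected cap (z=.085 top, .08), foot [[208.5 177.4]
 [210.1 189.7]
 [211.6 201.5]]
```

The red lipstick stands in its cup: in the side image its cap is at (207,176), against an expected (208,177). Next, the blue lipstick.

Call:
{"name": "apply_moves", "arguments": {
  "dp": [
    [-0.0393,-0.0052,0],
    [-0.0393,-0.0052,0],
    [-0.0393,-0.0052,0],
    [-0.0393,-0.0052,0],
    [-0.0393,-0.0052,0],
    [-0.0393,-0.0052,0],
    [-0.0393,-0.0052,0],
    [-0.0393,-0.0052,0],
    [-0.0393,-0.0052,0],
    [-0.0393,-0.0052,0]
  ],
  "twist": [
    [0,0,0],
    [0,0,0],
    [0,0,0],
    [0,0,0],
    [0,0,0],
    [0,0,0],
    [0,0,0],
    [0,0,0],
    [0,0,0],
    [0,0,0]
  ],
  "fingers": [0.4,0.4,0.4,0.4,0.4,0.4,0.4,0.4,0.4,0.4]
}}

```text
time: 11.1
position: [0.4425, -0.2342, 0.1473]
tool_rot: [-2.214, -2.226, 0.001]
ft_force: [0.8, 0.2, -0.6]
grip_width: 0.599
grip_force: 0.0
```

Call:
{"name": "apply_moves", "arguments": {
  "dp": [
    [-0.0393,-0.0052,0],
    [-0.0393,-0.0052,0],
    [0,0,0],
    [0,0,0],
    [0,0,0]
  ],
  "twist": [
    [0,0,0],
    [0,0,0],
    [0,0,0],
    [0,0,0],
    [0,0,0]
  ],
  "fingers": [0.2,0.2,0.2,0.2,0.2]
}}

```text
time: 11.6
position: [0.4337, -0.3104, 0.1474]
tool_rot: [-2.213, -2.227, 0.0]
ft_force: [-0.3, 0.9, 0.8]
grip_width: 0.794
grip_force: 0.0
```

```bash
python3 - <<'E'
from h import *
s=ctrl.get_state(); st=s; print(s["time"],s["position"].round(4),s["grip_width"],R.from_rotvec(s["tool_rot"]).as_matrix()[:,:2].round(3).tolist()); 
im=shot("wrist","wF")
hsv=cv2.cvtColor(im,cv2.COLOR_RGB2HSV).astype(int); h,sa,v=[hsv[...,i] for i in range(3)]
m=(h>105)&(h<130)&(sa>170)&(v>60); n,l,q,c=cv2.connectedComponentsWithStats(m.astype(np.uint8))
for i in range(1,n):
    if q[i,4]>80: print(q[i],c[i].round(1),toworld("wrist",c[i],.07,st).round(4))
E
```

```text
11.6 [ 0.4337 -0.3104  0.1474] 0.794206235560098 [[-0.006, 1.0], [1.0, 0.006], [0.001, -0.002]]
[273 210  29  29 662] [287.3 223.9] [[ 0.4334 -0.3121  0.07  ]]
```

Aligned to within 2 mm, so I'll go down and grip.

Call:
{"name": "apply_moves", "arguments": {
  "dp": [
    [-0.0015,0,0.035],
    [0,0,0.04],
    [0,0,0.03],
    [0,0,0.008],
    [0,0,0],
    [0,0,0],
    [0,0,0],
    [0,0,0],
    [0,0,0],
    [0,0,0]
  ],
  "twist": [
    [0,0,0],
    [0,0,0],
    [0,0,0],
    [0,0,0],
    [0,0,0],
    [0,0,0],
    [0,0,0],
    [0,0,0],
    [0,0,0],
    [0,0,0]
  ],
  "fingers": [0.2,0.2,0.2,0.2,0.2,0.9,0.9,0.9,0.9,0.9]
}}

```text
time: 12.65
position: [0.4343, -0.3135, 0.036]
tool_rot: [2.215, 2.227, 0.001]
ft_force: [-0.1, -0.3, 0.4]
grip_width: 0.432
grip_force: 0.0
```

Call:
{"name": "apply_moves", "arguments": {
  "dp": [
    [0,0,0],
    [0,0,0],
    [0,0,0],
    [0,0,0],
    [0,0,0]
  ],
  "twist": [
    [0,0,0],
    [0,0,0],
    [0,0,0],
    [0,0,0],
    [0,0,0]
  ],
  "fingers": [0.9,0.9,0.9,0.9,0.9]
}}

```text
time: 13.15
position: [0.4339, -0.3135, 0.0356]
tool_rot: [-2.216, -2.227, -0.0]
ft_force: [0.2, 0.2, -0.1]
grip_width: 0.247
grip_force: 20.0
```

Call:
{"name": "apply_moves", "arguments": {
  "dp": [
    [0,0,-0.03],
    [0,0,-0.045],
    [0,0,-0.045],
    [0.0401,0.0066,0],
    [0.0401,0.0066,0],
    [0.0401,0.0066,0],
    [0.0401,0.0066,0],
    [0.0401,0.0066,0],
    [0.0401,0.0066,0],
    [0.0401,0.0066,0]
  ],
  "twist": [
    [0,0,0],
    [0,0,0],
    [0,0,0],
    [0,0,0],
    [0,0,0],
    [0,0,0],
    [0,0,0],
    [0,0,0],
    [0,0,0],
    [0,0,0]
  ],
  "fingers": [0.9,0.9,0.9,0.9,0.9,0.9,0.9,0.9,0.9,0.9]
}}

```text
time: 14.15
position: [0.4787, -0.0308, 0.1557]
tool_rot: [-2.216, -2.227, -0.002]
ft_force: [0.4, -0.8, -0.2]
grip_width: 0.247
grip_force: 20.0
```

Call:
{"name": "apply_moves", "arguments": {
  "dp": [
    [0.0401,0.0066,0],
    [0.0401,0.0066,0],
    [0.0401,0.0066,0],
    [0.0401,0.0066,0],
    [0.0401,0.0066,0],
    [0.0401,0.0066,0],
    [0.0401,0.0066,0],
    [0.0401,0.0066,0],
    [0.0401,0.0066,0],
    [0,0,0]
  ],
  "twist": [
    [0,0,0],
    [0,0,0],
    [0,0,0],
    [0,0,0],
    [0,0,0],
    [0,0,0],
    [0,0,0],
    [0,0,0],
    [0,0,0],
    [0,0,0]
  ],
  "fingers": [0.9,0.9,0.9,0.9,0.9,0.9,0.9,0.9,0.9,0.9]
}}

```text
time: 15.15
position: [0.5345, 0.3365, 0.1542]
tool_rot: [-2.204, -2.236, -0.001]
ft_force: [-0.3, 0.6, -1.6]
grip_width: 0.248
grip_force: 20.0
```

Call:
{"name": "apply_moves", "arguments": {
  "dp": [
    [0,0,0],
    [0,0,0]
  ],
  "twist": [
    [0,0,0],
    [0,0,0]
  ],
  "fingers": [0.9,0.9]
}}

```text
time: 15.35
position: [0.5366, 0.327, 0.1553]
tool_rot: [2.217, 2.225, -0.002]
ft_force: [0.1, -0.2, 0.1]
grip_width: 0.244
grip_force: 20.0
```

Call:
{"name": "apply_moves", "arguments": {
  "dp": [
    [0.001,0,0.03],
    [0,0,0.03],
    [0,0,0.025],
    [0,0,0.01],
    [0,0,0.008],
    [0,0,0],
    [0,0,0]
  ],
  "twist": [
    [0,0,0],
    [0,0,0],
    [0,0,0],
    [0,0,0],
    [0,0,0],
    [0,0,0],
    [0,0,0]
  ],
  "fingers": [0.9,0.9,0.9,0.9,0.9,0.9,0.9]
}}

```text
time: 16.05
position: [0.5372, 0.3298, 0.0539]
tool_rot: [2.216, 2.226, 0.003]
ft_force: [-0.8, 1.3, -0.4]
grip_width: 0.249
grip_force: 20.0
```

Call:
{"name": "apply_moves", "arguments": {
  "dp": [
    [0,0,0.0015],
    [0,0,0],
    [0,0,0],
    [0,0,0],
    [0,0,0],
    [0,0,0],
    [0,0,-0.02],
    [0,0,-0.035],
    [0,0,-0.045],
    [0,0,0]
  ],
  "twist": [
    [0,0,0],
    [0,0,0],
    [0,0,0],
    [0,0,0],
    [0,0,0],
    [0,0,0],
    [0,0,0],
    [0,0,0],
    [0,0,0],
    [0,0,0]
  ],
  "fingers": [0.9,0.4,0.4,0.4,0.4,0.4,0.4,0.4,0.4,0.4]
}}

```text
time: 17.05
position: [0.5402, 0.3314, 0.1579]
tool_rot: [2.215, 2.225, 0.018]
ft_force: [0.5, -0.5, 0.5]
grip_width: 0.598
grip_force: 0.0
```

```bash
python3 - <<'E'
from h import *
s=ctrl.get_state(); st=s; print(s["time"],s["position"].round(4),s["grip_width"],R.from_rotvec(s["tool_rot"]).as_matrix()[:,:2].round(3).tolist()); 
sd=shot("side","sG")
hsv=cv2.cvtColor(sd,cv2.COLOR_RGB2HSV).astype(int); h,sa,v=[hsv[...,i] for i in range(3)]
for nm,m in(("r",((h>170)|(h<6))&(sa>150)&(v>60)),("b",(h>105)&(h<130)&(sa>150)&(v>60))):
  m[:,:185]=0;m[:100]=0;m[220:]=0;m[:,240:]=0
  n,l,q,c=cv2.connectedComponentsWithStats(m.astype(np.uint8))
  for i in range(1,n):
    if q[i,4]>6: print(nm,q[i],c[i].round(1))
print("expected cap",topix("side",[(.536,.3295,.085),(.536,.3295,.05)]).round(1))
E
```

```text
17.05 [0.5402 0.3314 0.1579] 0.5977979494385143 [[-0.005, 1.0], [1.0, 0.005], [0.007, 0.009]]
r [203 173  10   7  50] [207.5 175.7]
r [207 192   7   3  20] [209.8 193. ]
r [196 197  31  17 189] [211.4 207.3]
b [203 136   5   3  13] [204.8 136.8]
b [204 150   6   3  11] [206.7 151.4]
b [194 157  28  14 136] [207.2 165.1]
expected cap [[205.2 137.3]
 [206.6 149. ]]
```

Both lipsticks are in their cups. The roller is next. The lipstick tops are at 0.085 m and the gripper body starts 70 mm behind the TCP, so I'll keep the TCP at or above 0.0165 m when placing on the pads and accept a drop of a few mm.

Call:
{"name": "apply_moves", "arguments": {
  "dp": [
    [-0.0395,0.0064,0],
    [-0.0395,0.0064,0],
    [-0.0395,0.0064,0],
    [-0.0395,0.0064,0],
    [-0.0395,0.0064,0],
    [-0.0395,0.0064,0],
    [-0.0395,0.0064,0],
    [-0.0395,0.0064,0],
    [-0.0395,0.0064,0],
    [-0.0395,0.0064,0]
  ],
  "twist": [
    [0,0,0],
    [0,0,0],
    [0,0,0],
    [0,0,0],
    [0,0,0],
    [0,0,0],
    [0,0,0],
    [0,0,0],
    [0,0,0],
    [0,0,0]
  ],
  "fingers": [0.4,0.4,0.4,0.4,0.4,0.4,0.4,0.4,0.4,0.4]
}}

```text
time: 18.1
position: [0.6017, -0.0663, 0.1499]
tool_rot: [-2.215, -2.226, 0.001]
ft_force: [0.7, -0.5, -0.2]
grip_width: 0.596
grip_force: 0.0
```

Call:
{"name": "apply_moves", "arguments": {
  "dp": [
    [-0.0395,0.0064,0],
    [-0.0395,0.0064,0],
    [0,0,0],
    [0,0,0],
    [0,0,0]
  ],
  "twist": [
    [0,0,0],
    [0,0,0],
    [0,0,-0.04],
    [0,0,0],
    [0,0,0]
  ],
  "fingers": [0.4,0.4,0.4,0.4,0.4]
}}

```text
time: 18.6
position: [0.6151, -0.1427, 0.15]
tool_rot: [-2.169, -2.27, 0.0]
ft_force: [-0.9, -0.2, -0.2]
grip_width: 0.6
grip_force: 0.0
```

```bash
python3 - <<'E'
from h import *
s=ctrl.get_state(); st=s; print(s["time"],s["position"].round(4),s["grip_width"],R.from_rotvec(s["tool_rot"]).as_matrix()[:,:2].round(3).tolist(),s["joint_positions"].round(2)) 
im=shot("wrist","wH"); print("pred handle centre/ends px",topix("wrist",[(.616,-.1445,.01),(.614,-.0865,.01),(.618,-.2,.01)],st).round())
E
```

```text
18.6 [ 0.6151 -0.1427  0.15  ] 0.6001204798137914 [[-0.045, 0.999], [0.999, 0.045], [0.001, -0.001]] [-0.43  0.4   0.79  1.62 -0.3   1.25  0.46]
pred handle centre/ends px [[289. 204.]
 [290. 133.]
 [288. 266.]]
```

View pics/wH.png

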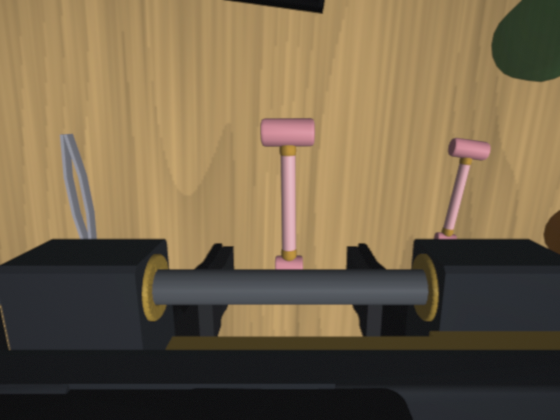

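The larger pink roller is centred between the fingers and aligned: big stone (288,132), handle along column 288, predicted middle (289,204). Descending to grasp.

Call:
{"name": "apply_moves", "arguments": {
  "dp": [
    [-0.0015,0.0008,0.04],
    [0,0,0.045],
    [0,0,0.035],
    [0,0,0.015],
    [0,0,0],
    [0,0,0]
  ],
  "twist": [
    [0,0,0],
    [0,0,0],
    [0,0,0],
    [0,0,0],
    [0,0,0],
    [0,0,0]
  ],
  "fingers": [0.4,0.4,0.4,0.4,0.4,0.4]
}}

```text
time: 19.25
position: [0.6175, -0.1452, 0.0174]
tool_rot: [2.169, 2.27, 0.002]
ft_force: [-0.5, -0.6, -0.1]
grip_width: 0.597
grip_force: 0.0
```

Call:
{"name": "apply_moves", "arguments": {
  "dp": [
    [0,0,0.011],
    [0,0,0],
    [0,0,0],
    [0,0,0],
    [0,0,0],
    [0,0,0],
    [0,0,0],
    [0,0,0],
    [0,0,0],
    [0,0,0]
  ],
  "twist": [
    [0,0,0],
    [0,0,0],
    [0,0,0],
    [0,0,0],
    [0,0,0],
    [0,0,0],
    [0,0,0],
    [0,0,0],
    [0,0,0],
    [0,0,0]
  ],
  "fingers": [0.4,1,1,1,1,1,1,1,1,1],
  "newtons": 30
}}

```text
time: 20.25
position: [0.6163, -0.1455, 0.0052]
tool_rot: [-2.171, -2.271, -0.0]
ft_force: [-0.4, 0.6, 2.4]
grip_width: 0.123
grip_force: 29.9
```

Call:
{"name": "apply_moves", "arguments": {
  "dp": [
    [0,0,-0.03],
    [0,0,-0.045],
    [0,0,-0.045],
    [0.0378,-0.021,0],
    [0.0378,-0.021,0],
    [0.0378,-0.021,0],
    [0.0378,-0.021,0],
    [0.0378,-0.021,0],
    [0.0378,-0.021,0],
    [0,0,0]
  ],
  "twist": [
    [0,0,0],
    [0,0,0],
    [0,0,0],
    [0,0,0],
    [0,0,0],
    [0,0,0],
    [0,0,0],
    [0,0,0],
    [0,0,0],
    [0,0,0]
  ],
  "fingers": [1,1,1,1,1,1,1,1,1,1]
}}

```text
time: 21.25
position: [0.477, 0.0817, 0.1246]
tool_rot: [-2.157, -2.278, -0.002]
ft_force: [-0.3, -0.2, 0.7]
grip_width: 0.124
grip_force: 29.9
```

Call:
{"name": "apply_moves", "arguments": {
  "dp": [
    [0,0,0],
    [0,0,0],
    [0,0,0],
    [0,0,0],
    [0,0,0],
    [0,0,0],
    [0,0,0],
    [0,0,0],
    [0,0,0],
    [0,0,0]
  ],
  "twist": [
    [0,0,-0.138],
    [0,0,-0.138],
    [0,0,-0.138],
    [0,0,-0.138],
    [0,0,-0.138],
    [0,0,-0.138],
    [0,0,-0.138],
    [0,0,-0.138],
    [0,0,-0.138],
    [0,0,-0.138]
  ],
  "fingers": [1,1,1,1,1,1,1,1,1,1]
}}

```text
time: 22.25
position: [0.4806, 0.0747, 0.125]
tool_rot: [0.221, 3.134, -0.0]
ft_force: [0.5, -0.0, -0.7]
grip_width: 0.125
grip_force: 29.9
```

Call:
{"name": "apply_moves", "arguments": {
  "dp": [
    [0,0,0.03],
    [0,0,0.02],
    [0,0,0],
    [0,0,0]
  ],
  "twist": [
    [0,0,0],
    [0,0,0],
    [0,0,0],
    [0,0,0]
  ],
  "fingers": [1,1,1,1]
}}

```text
time: 22.65
position: [0.4805, 0.0749, 0.0753]
tool_rot: [-0.23, -3.133, 0.001]
ft_force: [0.2, 0.3, -0.8]
grip_width: 0.126
grip_force: 29.9
```

```bash
python3 - <<'E'
from h import *
s=ctrl.get_state(); st=s; print(s["time"],s["position"].round(4),s["grip_width"],R.from_rotvec(s["tool_rot"]).as_matrix()[:,:2].round(3).tolist(),s["joint_positions"].round(2)) 
w=shot("wrist","wI"); sd=shot("side","sI")
out=np.hstack([cv2.resize(w,(440,330)),cv2.resize(sd[130:250,140:260],(330,330))]); cv2.imwrite("pics/cI.png",out[...,::-1])
E
```

```text
22.65 [0.4805 0.0749 0.0753] 0.1258167323719947 [[-0.989, 0.146], [0.146, 0.989], [-0.0, -0.001]] [-0.86  0.11  0.69  2.04 -0.08  1.01  1.3 ]
```

View pics/cI.png

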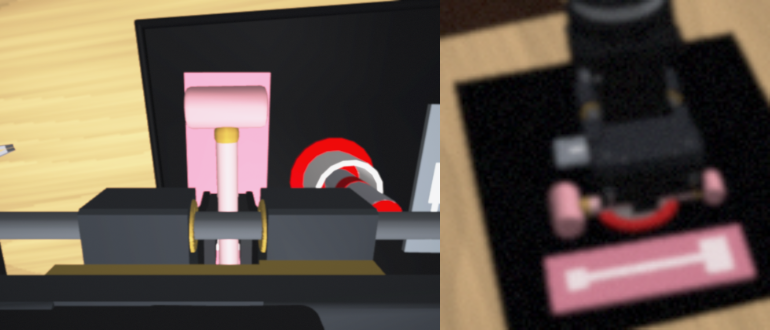

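The roller is held level over the pink pad and in line with it. Lowering to a TCP height of about 0.017.

Call:
{"name": "apply_moves", "arguments": {
  "dp": [
    [0,0,0.025],
    [0,0,0.02],
    [0,0,0.008],
    [0,0,0.004],
    [0,0,0],
    [0,0,0]
  ],
  "twist": [
    [0,0,0],
    [0,0,0],
    [0,0,0],
    [0,0,0],
    [0,0,0],
    [0,0,0]
  ],
  "fingers": [1,1,1,1,1,1]
}}

```text
time: 23.35
position: [0.4812, 0.0757, 0.019]
tool_rot: [0.229, 3.132, 0.001]
ft_force: [-1.1, 0.2, -0.2]
grip_width: 0.127
grip_force: 29.9
```

Call:
{"name": "apply_moves", "arguments": {
  "dp": [
    [0,0,0.002],
    [0,0,0],
    [0,0,0],
    [0,0,0],
    [0,0,0],
    [0,0,0],
    [0,0,-0.02],
    [0,0,-0.04],
    [0,0,-0.045],
    [0,0,-0.03]
  ],
  "twist": [
    [0,0,0],
    [0,0,0],
    [0,0,0],
    [0,0,0],
    [0,0,0],
    [0,0,0],
    [0,0,0],
    [0,0,0],
    [0,0,0],
    [0,0,0]
  ],
  "fingers": [1,1,0.6,0.6,0.6,0.6,0.6,0.6,0.6,0.6]
}}

```text
time: 24.35
position: [0.4813, 0.0754, 0.1539]
tool_rot: [0.229, 3.131, 0.002]
ft_force: [0.4, 0.0, -0.1]
grip_width: 0.401
grip_force: 0.0
```

```bash
python3 - <<'E'
from h import *
s=ctrl.get_state(); st=s; print(s["time"],s["position"].round(4),s["grip_width"],R.from_rotvec(s["tool_rot"]).as_matrix()[:,:2].round(3).tolist()) 
w=shot("wrist","wJ"); sd=shot("side","sJ")
out=np.hstack([cv2.resize(w,(440,330)),cv2.resize(sd[130:250,140:260],(330,330))]); cv2.imwrite("pics/cJ.png",out[...,::-1])
E
```

```text
24.35 [0.4813 0.0754 0.1539] 0.40126273515825445 [[-0.989, 0.146], [0.146, 0.989], [-0.003, 0.002]]
```

View pics/cJ.png

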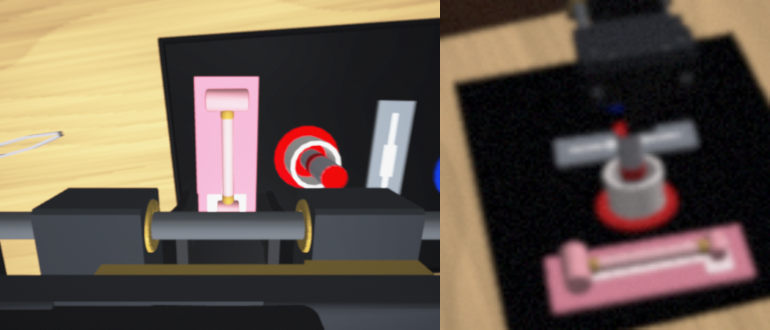

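The roller lies along the pink pad, with its axis close to the pad's centre line; I'll measure it exactly from the top view later. Now the tweezers.

Call:
{"name": "apply_moves", "arguments": {
  "dp": [
    [0.0016,-0.0378,0],
    [0.0016,-0.0378,0],
    [0.0016,-0.0378,0],
    [0.0016,-0.0378,0],
    [0.0016,-0.0378,0],
    [0.0016,-0.0378,0],
    [0,0,0],
    [0,0,0],
    [0,0,0],
    [0,0,0]
  ],
  "twist": [
    [0,0,0],
    [0,0,0],
    [0,0,0],
    [0,0,0],
    [0,0,0],
    [0,0,0],
    [0,0,0.132],
    [0,0,0.132],
    [0,0,0.132],
    [0,0,0.132]
  ],
  "fingers": [0.6,0.6,0.6,0.6,0.6,0.6,0.6,0.6,0.6,0.6]
}}

```text
time: 25.45
position: [0.4372, -0.1475, 0.1502]
tool_rot: [-1.047, -2.961, 0.001]
ft_force: [-0.1, 0.7, -0.4]
grip_width: 0.399
grip_force: 0.0
```

Call:
{"name": "apply_moves", "arguments": {
  "dp": [
    [0,0,0],
    [0,0,0],
    [0,0,0],
    [0,0,0],
    [0,0,0],
    [0,0,0],
    [0,0,0],
    [0,0,0],
    [0,0,0]
  ],
  "twist": [
    [0,0,0.132],
    [0,0,0.132],
    [0,0,0.132],
    [0,0,0.132],
    [0,0,0.132],
    [0,0,0.132],
    [0,0,0],
    [0,0,0],
    [0,0,0]
  ],
  "fingers": [0.6,0.6,0.6,0.6,0.6,0.6,0.6,0.6,0.6]
}}

```text
time: 26.35
position: [0.4376, -0.1475, 0.1507]
tool_rot: [-2.099, -2.337, 0.0]
ft_force: [0.7, 0.0, -0.3]
grip_width: 0.403
grip_force: 0.0
```

```bash
python3 - <<'E'
from h import *
s=ctrl.get_state(); st=s; print(s["time"],s["position"].round(4),s["grip_width"],R.from_rotvec(s["tool_rot"]).as_matrix()[:,:2].round(3).tolist(),s["joint_positions"].round(2)) 
w=shot("wrist","wK"); t=shot("top","tK"); print("pred tweezer ends px",topix("wrist",[(.434,-.098,.005),(.444,-.196,.005)],st).round())
w=cv2.resize(w[60:340,190:390],None,fx=1.8,fy=1.8); t=cv2.resize(t[205:315,125:275],(400,504)) if 0 else cv2.resize(t[225:310,135:275],(430,261))
out=np.zeros((504,800,3),np.uint8); out[:,:360]=w; out[:261,365:795]=t; cv2.imwrite("pics/cK.png",out[...,::-1])
E
```

```text
26.35 [ 0.4376 -0.1475  0.1507] 0.4026448104713173 [[-0.107, 0.994], [0.994, 0.107], [0.0, -0.0]] [-0.59 -0.08  0.84  2.02  0.07  1.18  0.33]
pred tweezer ends px [[290. 141.]
 [289. 254.]]
```

View pics/cK.png

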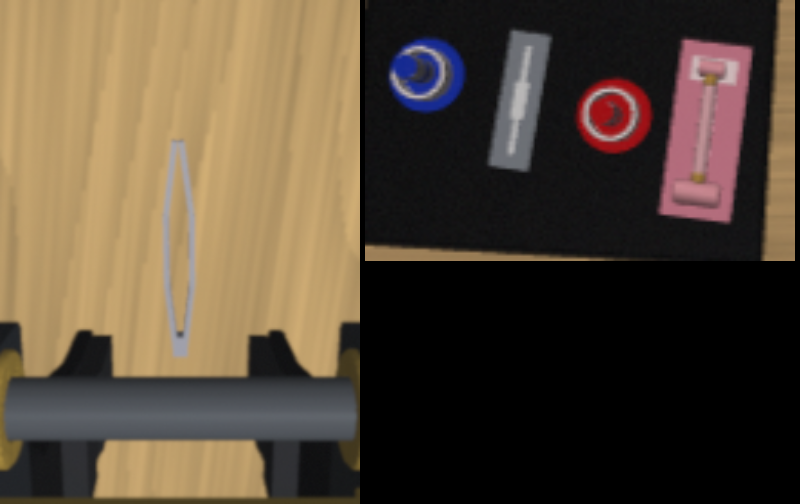

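The tweezers run from (289,138) to (290,257), which agrees with the prediction and is centred between the fingers. The roller spans the pad centrally. Descending on the tweezers.

Call:
{"name": "apply_moves", "arguments": {
  "dp": [
    [0,0.0008,0.04],
    [0,0,0.045],
    [0,0,0.035],
    [0,0,0.015],
    [0,0,0],
    [0,0,0]
  ],
  "twist": [
    [0,0,0],
    [0,0,0],
    [0,0,0],
    [0,0,0],
    [0,0,0],
    [0,0,0]
  ],
  "fingers": [0.6,0.6,0.6,0.6,0.6,0.6]
}}

```text
time: 27.05
position: [0.439, -0.1477, 0.0165]
tool_rot: [2.101, 2.335, -0.001]
ft_force: [0.3, -0.1, 0.4]
grip_width: 0.403
grip_force: 0.0
```

Call:
{"name": "apply_moves", "arguments": {
  "dp": [
    [0,0,0],
    [0,0,0]
  ],
  "twist": [
    [0,0,0],
    [0,0,0]
  ],
  "fingers": [0.6,0.6]
}}

```text
time: 27.25
position: [0.4399, -0.1474, 0.0173]
tool_rot: [2.1, 2.334, 0.003]
ft_force: [1.2, -0.4, -0.6]
grip_width: 0.4
grip_force: 0.0
```

Call:
{"name": "apply_moves", "arguments": {
  "dp": [
    [0,0,0.009],
    [0,0,0.005],
    [0,0,0],
    [0,0,0],
    [0,0,0],
    [0,0,0],
    [0,0,0],
    [0,0,0],
    [0,0,0],
    [0,0,0]
  ],
  "twist": [
    [0,0,0],
    [0,0,0],
    [0,0,0],
    [0,0,0],
    [0,0,0],
    [0,0,0],
    [0,0,0],
    [0,0,0],
    [0,0,0],
    [0,0,0]
  ],
  "fingers": [0.6,0.6,0.6,1,1,1,1,1,1,1],
  "newtons": 15
}}

```text
time: 28.25
position: [0.4388, -0.1474, 0.0022]
tool_rot: [2.102, 2.335, 0.0]
ft_force: [0.4, -0.1, 1.1]
grip_width: 0.167
grip_force: 15.0
```

Call:
{"name": "apply_moves", "arguments": {
  "dp": [
    [0,0,-0.03],
    [0,0,-0.04],
    [0,0,-0.04],
    [0,0,-0.038],
    [0.0382,0.0114,0],
    [0.0382,0.0114,0],
    [0.0382,0.0114,0],
    [0.0382,0.0114,0],
    [0.0382,0.0114,0],
    [0.0382,0.0114,0]
  ],
  "twist": [
    [0,0,0],
    [0,0,0],
    [0,0,0],
    [0,0,0],
    [0,0,0],
    [0,0,0],
    [0,0,0],
    [0,0,0],
    [0,0,0],
    [0,0,0]
  ],
  "fingers": [1,1,1,1,1,1,1,1,1,1]
}}

```text
time: 29.25
position: [0.4826, 0.0893, 0.15]
tool_rot: [-2.102, -2.335, -0.001]
ft_force: [0.5, -0.8, -0.3]
grip_width: 0.167
grip_force: 15.0
```

Call:
{"name": "apply_moves", "arguments": {
  "dp": [
    [0.0382,0.0114,0],
    [0.0382,0.0114,0],
    [0.0382,0.0114,0],
    [0.0382,0.0114,0],
    [0,0,0],
    [0,0,0],
    [0,0,0],
    [0,0,0],
    [0,0,0],
    [0,0,0]
  ],
  "twist": [
    [0,0,0],
    [0,0,0],
    [0,0,0],
    [0,0,0],
    [0,0,-0.13],
    [0,0,-0.13],
    [0,0,-0.13],
    [0,0,-0.13],
    [0,0,-0.13],
    [0,0,-0.13]
  ],
  "fingers": [1,1,1,1,1,1,1,1,1,1]
}}

```text
time: 30.25
position: [0.5118, 0.2443, 0.1497]
tool_rot: [-1.048, -2.961, 0.001]
ft_force: [-0.2, -1.2, 0.8]
grip_width: 0.166
grip_force: 15.0
```

Call:
{"name": "apply_moves", "arguments": {
  "dp": [
    [0,0,0],
    [0,0,0],
    [0,0,0],
    [0,0,0],
    [0,0,0],
    [0,0,0.02],
    [0,0,0.015],
    [0,0,0],
    [0,0,0]
  ],
  "twist": [
    [0,0,-0.13],
    [0,0,-0.13],
    [0,0,-0.13],
    [0,0,-0.13],
    [0,0,0],
    [0,0,0],
    [0,0,0],
    [0,0,0],
    [0,0,0]
  ],
  "fingers": [1,1,1,1,1,1,1,1,1]
}}

```text
time: 31.15
position: [0.5117, 0.2443, 0.1147]
tool_rot: [-0.262, -3.13, 0.001]
ft_force: [0.7, 0.0, -0.7]
grip_width: 0.164
grip_force: 15.0
```

```bash
python3 - <<'E'
from h import *
s=ctrl.get_state(); st=s; print(s["time"],s["position"].round(4),s["grip_width"],R.from_rotvec(s["tool_rot"]).as_matrix()[:,:2].round(3).tolist(),s["joint_positions"].round(2)) 
w=shot("wrist","wL"); sd=shot("side","sL")
out=np.hstack([cv2.resize(w,(440,330)),cv2.resize(sd[110:230,140:260],(330,330))]); cv2.imwrite("pics/cL.png",out[...,::-1])
E
```

```text
31.15 [0.5117 0.2443 0.1147] 0.16428546817186415 [[-0.986, 0.166], [0.166, 0.986], [0.001, -0.001]] [-0.84  0.23  0.4   1.81 -0.1   1.12  0.99]
```

View pics/cL.png

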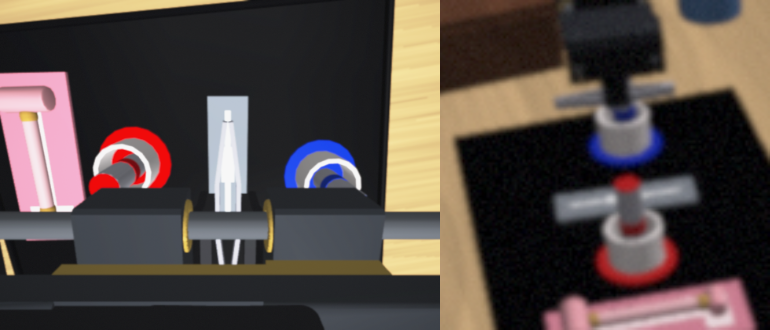

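The tweezers are held level and line up with the grey pad, and the gripper body is clear of both lipsticks. Lowering in stages.

Call:
{"name": "apply_moves", "arguments": {
  "dp": [
    [0,0,0.03],
    [0,0,0.03],
    [0,0,0.02],
    [0,0,0.01],
    [0,0,0.004],
    [0,0,0],
    [0,0,0],
    [0,0,0]
  ],
  "twist": [
    [0,0,0],
    [0,0,0],
    [0,0,0],
    [0,0,0],
    [0,0,0],
    [0,0,0],
    [0,0,0],
    [0,0,0]
  ],
  "fingers": [1,1,1,1,1,1,1,1]
}}

```text
time: 32.05
position: [0.5128, 0.2449, 0.0223]
tool_rot: [0.26, 3.129, 0.002]
ft_force: [0.0, 0.6, 0.1]
grip_width: 0.164
grip_force: 15.0
```

Call:
{"name": "apply_moves", "arguments": {
  "dp": [
    [0,0,0.004],
    [0,0,0],
    [0,0,0]
  ],
  "twist": [
    [0,0,0],
    [0,0,0],
    [0,0,0]
  ],
  "fingers": [1,1,1]
}}

```text
time: 32.35
position: [0.5118, 0.2444, 0.017]
tool_rot: [-0.26, -3.131, 0.0]
ft_force: [0.5, -0.9, 0.0]
grip_width: 0.164
grip_force: 15.0
```

Call:
{"name": "apply_moves", "arguments": {
  "dp": [
    [0,0,0.0005],
    [0,0,0],
    [0,0,0],
    [0,0,0],
    [0,0,0],
    [0,0,0],
    [0,0,-0.03],
    [0,0,-0.045],
    [0,0,-0.045],
    [0,0,-0.045]
  ],
  "twist": [
    [0,0,0],
    [0,0,0],
    [0,0,0],
    [0,0,0],
    [0,0,0],
    [0,0,0],
    [0,0,0],
    [0,0,0],
    [0,0,0],
    [0,0,0]
  ],
  "fingers": [1,0.6,0.6,0.6,0.6,0.6,0.6,0.6,0.6,0.6]
}}

```text
time: 33.35
position: [0.5117, 0.2441, 0.1833]
tool_rot: [-0.26, -3.131, 0.0]
ft_force: [0.1, 1.2, -0.6]
grip_width: 0.404
grip_force: 0.0
```

Call:
{"name": "apply_moves", "arguments": {
  "dp": [
    [0,0.045,0],
    [0,0.045,0],
    [0,0.045,0],
    [0,0.045,0],
    [0,0.045,0],
    [0,0,0],
    [0,0,0]
  ],
  "twist": [
    [0,0,0],
    [0,0,0],
    [0,0,0],
    [0,0,0],
    [0,0,0],
    [0,0,0],
    [0,0,0]
  ],
  "fingers": [0.6,0.6,0.6,0.6,0.6,0.6,0.6]
}}

```text
time: 34.05
position: [0.5483, 0.4673, 0.1801]
tool_rot: [-0.256, -3.13, 0.003]
ft_force: [0.3, -0.2, 0.4]
grip_width: 0.401
grip_force: 0.0
```

```bash
python3 - <<'E'
from h import *
s=ctrl.get_state(); print(s["time"],s["position"].round(4),s["grip_width"])
t=shot("top","tM"); sd=shot("side","sM")
a=cv2.resize(t[205:315,125:275],(560,411)); b=cv2.resize(sd[110:250,140:260],(240,280)); c=cv2.resize(t[135:305,230:400],(240,240))
out=np.zeros((530,800,3),np.uint8); out[:411,:560]=a; out[:280,560:]=b; out[285:525,560:]=c; cv2.imwrite("pics/cM.png",out[...,::-1])
im=t[...,::-1]; hsv=cv2.cvtColor(t,cv2.COLOR_RGB2HSV).astype(int); h,sa,v=[hsv[...,i] for i in range(3)]
print("pad px grey/pink",topix("top",[(.511,.245,.01),(.48,.075,.01)]).round(1))
for nm,p,z in(("polish",(.522,-.219,.05),0),("vase",(.79,-.011,.115),0)): print(nm,topix("top",[p]).round(1))
E
```

```text
34.05 [0.5483 0.4673 0.1801] 0.40133038130313137
pad px grey/pink [[184.7 257.1]
 [245.6 266.8]]
polish [[351.9 248.6]]
vase [[274.  148.8]]
```

View pics/cM.png

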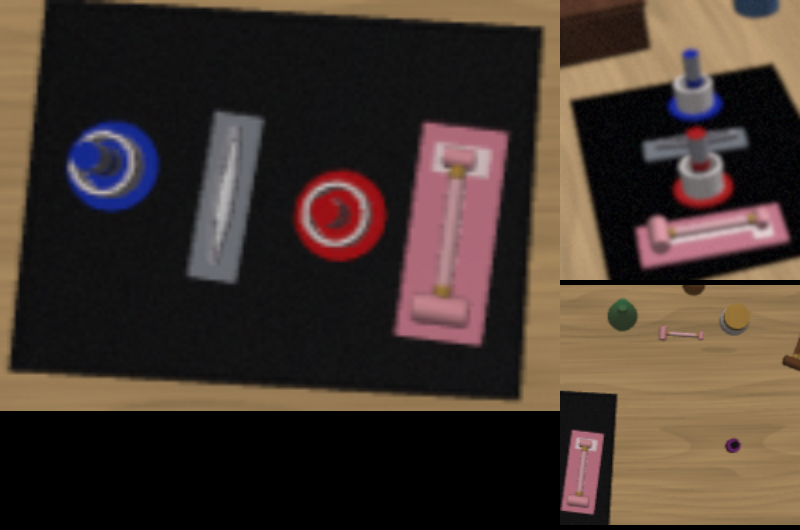

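All four items are placed: the tweezers are centred on the grey pad at (226,195), the roller is centred on the pink pad, and both lipsticks stand upright in their cups. The polish bottle and vase haven't moved, and the arm is clear. Handing in.

```bash
python3 -c "
from bench import ctrl
print(ctrl.close_job())"
```

```text
the job is handed in; nothing more can be done
None
```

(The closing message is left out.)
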